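# Seat a plug-in module and pull-test its latch

## Robot

A 6-joint arm with a two-finger parallel gripper is mounted at the origin on the work surface. World frame = base frame: x ahead of the robot, y to its left, z up, the work surface at z = 0. Lengths are in m, angles in rad, forces in N, time in s.
With the tool pointing down it reaches from about 0.3 to 0.875 m from the base axis. Payload 6.4 kg.
Tool frame: the origin (TCP) lies where the fingers leave the gripper's body, on its centre line; the fingertips stand 73 mm ahead of it and the grasp point (between the pads) lies 54 mm ahead of it; z points along the fingers, y is the line along which they close (so a half turn about z gives the same grasp; the last joint's range is limited). The gripper opens to 85 mm and grips with 20 to 120 N. Pads are 22 mm wide; open, the fingers measure 114 mm over their backs; the gripper's body (76 mm by 85 mm) begins 54 mm behind the grasp point. The pads swing forward as they close: fully open they stand 13 mm farther back than shut.
Start: joints at [-1.382, 0.181, 1.607, -0, 1.354, -0.206], TCP at [0.221, -0.531, 0.304] pointing down, gripper open.
Joint ranges: [-2.99, 2.99], [-0.89, 2.07], [0.3, 2.58], [-1.14, 4.28], [0, 2.63], [-3.12, 3.12]. Speed limits (rad/s): [2.57, 2.57, 3.01, 3.14, 3.14, 3.14].

## Interface

Orientations are given as a unit quaternion [w, x, y, z].
In Python, from bench import ctrl gives the robot as it stands.
- The arm moves only by the tool carry_out, never from a script. Its argument "steps" is one flat list of numbers, 7 for each row, row after row: the shift along the tool's x, y, z in m, then the turn, a rotation vector about the tool's x, y, z in rad, then the opening, from 0 (shut) to 1 (fully open). In form: [dx, dy, dz, wx, wy, wz, claw, dx, dy, dz, wx, wy, wz, claw, ...]. A call has 1 to 20 rows; each row is the pose to reach, as a shift and turn from the pose commanded when the call began, along the tool's axes at that moment; what a row does not reach only later rows make up. A row lasts 1/10 s, in which the tool goes at most 50 mm and 8.59 degrees, less where a joint would pass 70% of its speed; a pose out of reach is approached as far as the arm can. A call with a gripper value outside its range is refused whole. The fingers move at their own pace and stop on an object; the grip force is fixed at half the most. Time passes only in rows, so rows that repeat a pose let the fingers close. It gives the time, the measured TCP pose, the force, the opening and the grip force at its end, in the units of the state.
- ctrl.get_obs(): the state, without advancing time (a new reading comes with each control period).
- ctrl.camera(name): name is "side" or "top" or "wrist"; returns the picture (420x560x3 uint8, red, green, blue); there is no depth.
- ctrl.camera_params(name): a dict with "vertical_fov" (degrees; the focal length in pixels is half the picture's height over the tangent of half this angle, whatever the lens; pixels are square), "cx", "cy" (the principal point, pixels), "cam_to_world" (4x4, takes a point from camera to world coordinates); the wrist camera has in their place "hand_eye" (4x4, takes a point from camera to tool coordinates, whose origin is the TCP and whose axes are the flange's). Camera axes: x right, y down, z forward; pixel columns grow to the right and rows downward; lengths in m; the calibration is good to about 2 mm. A picture is of the moment at which its call begins: read the wrist's pose just before it. camera_params takes no time and is no camera call.
- ctrl.hand_in(): hands the job in; it is judged then, once.
The state is a dict: "time_s": time; "q": joint angles; "dq": joint speeds; "joint_efforts": joint torques, N m; "eef_pos": TCP position; "eef_rot": TCP orientation; "wrist_force": force on the tool from outside, world axes, zero at the start; "torque": the same for the moment, N m; "opening": opening from 0.0 (shut) to 1.0 (fully open); "grasp_force": force on a finger pad.
Only numpy, scipy, OpenCV 4.12 (cv2) and the standard library are available. Lean on these libraries where they do the work, as an engineer would, in place of code of your own. Each camera call takes 0.05 s, during which the arm holds its last target. There are 200 camera calls.

## Task

Take the module with the yellow grip out of the grey holder and press it straight down into the receptacle of the pull gauge until its latches snap in and its flange sits fully home, pressing with no more than 24 N. Then, by its grip, pull it straight up with slowly rising force to about 14 N (at least 10 N, never beyond 20 N), keep that pull for a moment to prove that the latch holds, and let go, leaving the module fully home. Do not pull on the receptacle itself, and leave the red-gripped spare module, the jar and the screwdriver alone.

Things in the scene. Friction and masses are not known exactly. Their poses are not given: they have to be found in the camera images.
- module_grip (a point): Centre of the YELLOW grip on top of the module to be fitted, a rigid upright piece 96 mm tall, 0.1 to 0.2 kg. The grip is 16 (x) x 36 (y) x 44 (z) mm: pinch it across x. Below it an olive flange 36 x 46 mm, 4 mm thick, its upper face 22 mm and its underside 26 mm below this point. x, y run across and along the grip, z up; a half turn makes no difference
- module_foot (a point): Centre of the module's foot, 74 mm below the grip's centre. The shaft is 22 (x) x 32 (y) mm and reaches from here up to the flange's underside (48 mm); its lowest 14 mm taper to 14 x 21 mm. From 20 to 37 mm above the foot both y faces have a notch 5.5 mm deep, which two brass spring latches in the pocket's y walls snap into
- socket_mouth (a point): Centre of the receptacle's mouth, level with its grey top rim (83 mm above the bench at rest; it rides with the sprung receptacle). Pocket 25 (x) x 35 (y) mm, 52 mm deep, 3 mm sloped lead-in; its x and y must agree with the module's (a half turn makes no difference). Fully home, the flange lies on the rim: grip centre 26 mm above this point. Passing the latches takes up to 14 N of push
- head (a joint): Pull gauge: up-down travel of the sprung receptacle on its stand, m: 0 at rest (within 0.4 mm), positive pulled up, negative pushed down; spring 6 N per mm, stops at +-10 mm. A pull of 10 N reads +0.0017, 20 N +0.0033, a push of 24 N -0.004. The force sensor feels the module's weight (1 to 2 N) as well while the module hangs in the gripper
- stand: The gauge's steel base plate, 120 (x) x 130 (y) x 12 mm, fixed; origin at the centre of its underside, axes as the pocket's. It carries the receptacle (outside 41 x 51 mm); a white scale strip 72 mm high stands 50 mm off on its +x side. The latches' height in the pocket is worn and unknown: a latched module lifts freely by 1.5 to 10.5 mm before it bears on them, and drops back home when let go
- holder: Grey plastic holder block, 75 (x) x 170 (y) x 52 mm high, fixed to the bench; origin at the centre of its underside. Two loose rectangular pockets 40 mm either side of its middle along y; the modules stand in them with the flange on the block's top, their axes along the block's
- spare_grip (a point): Centre of the grip of the spare module: same shape and size as the other, but with a RED grip. Stands in the other pocket of the holder; leave alone
- jar_mid (a point): Amber glass jar, 48 mm across, 55 mm tall, upright; this point is half-way up. Leave alone
- driver_grip (a point): Screwdriver lying on the bench; this point is in its handle. Leave alone
Not all that is in view belongs to the job. Leave any blue look-alike of the stand alone.

How it is judged:
On the way, in this order (a step that is already met when the one before it is completed fails the run):
1. the module is fully home and latched in the receptacle (horizontal distance between module_grip and socket_mouth below 0.004 m and z of module_grip in the frame of socket_mouth below 0.028 m), for 0.2 s.
2. pulled up with about 10 N or more (gauge above 1.5 mm) for 0.2 s, the module staying in its latch (value of joint head above 0.0015 m and horizontal distance between module_grip and socket_mouth below 0.005 m and z of module_grip in the frame of socket_mouth below 0.038 m), for 0.2 s.
At the end, for the whole second after the job is handed in: The yellow-gripped module stands fully home in the receptacle: grip centre within 4 mm sideways of the mouth's centre and 24 to 28 mm above it, tilted less than 0.1 rad; the gauge is back at zero within 1 mm and still (all of step 1 and z of module_grip in the frame of socket_mouth above 0.024 m and angle between module_grip's own z axis and vertical below 0.1 rad and value of joint head between -0.001 and 0.001 m and velocity of joint head below 0.01 m/s); the robot touches nothing.
It fails at once if pulled up with more than 20 N (gauge above +3.4 mm) (value of joint head above 0.0034 m).
It fails at once if pressed down with more than 24 N and the module's weight (gauge below -4.4 mm) (value of joint head below -0.0044 m).
It fails at once if the gripper or arm bears on the receptacle or its stand with more than 6 N (contact force between any of the fingers, the arm and stand above 6 N).
It fails at once if the spare module is moved by more than 15 mm (distance of spare_grip from where it was at the start of the episode above 0.015 m).
It fails at once if the jar or the screwdriver is moved by more than 20 mm (distance of any of jar_mid, driver_grip from where it was at the start of the episode above 0.02 m).
It also fails if it takes over 72 s, if anything falls off the work surface, if the arm or the gripper's body presses on something with over 40 N, if the wrist force passes 120 N, or if a joint passes its speed limit or range.

## Working session

There is one attempt and no reset: what is moved stays moved. The work goes in short steps, Python scripts to look and compute and a tool call to move; the robot and the scene stay as the last step left them, time stands still between calls to the robot, and variables do not carry over. Pictures are saved under pics/ and viewed, at most 10 in all, crops included, and the job is handed in when it is done.

Besides the shell and the picture viewer there is one more tool, called after ">>>" as a command line: name --argument value ..., lists and objects as JSON in quotes. carry_out: Moves the arm, as the interface text tells. Its arguments: {"type":"object","properties":{"steps":{"type":"array"}},"required":["steps"]}

```bash
ls; mkdir -p pics
python3 - <<'E'
from bench import ctrl
import cv2,numpy as np
o=ctrl.get_obs();print({k:np.round(v,4).tolist() for k,v in o.items()})
for n in ["side","top","wrist"]:
    p=ctrl.camera_params(n);print(n,{k:np.round(v,4).tolist() for k,v in p.items()})
    cv2.imwrite(f"pics/{n}0.png",ctrl.camera(n)[:,:,::-1])
E
```

```text
pics
{'time_s': 0.0, 'q': [-1.3823, 0.1815, 1.608, 0.0, 1.3538, -0.2063], 'dq': [0.0009, -0.0007, 0.001, -0.0013, 0.0006, 0.0015], 'joint_efforts': [0.0012, -44.4873, -35.1332, -0.0003, 0.0089, 0.0], 'eef_pos': [0.2211, -0.5303, 0.303], 'eef_rot': [-0.0009, 0.9806, 0.1961, 0.0], 'wrist_force': [0.1789, 0.1747, 1.0185], 'torque': [0.0003, 0.0269, -0.0073], 'grasp_force': 0.0, 'opening': 0.9987}
side {'vertical_fov': 57.9873, 'cx': 282.7328, 'cy': 207.8436, 'cam_to_world': [[0.8681, -0.3868, 0.311, 0.3282], [-0.4962, -0.6665, 0.5564, -0.4419], [-0.0079, -0.6373, -0.7706, 0.6303], [0.0, 0.0, 0.0, 1.0]]}
top {'vertical_fov': 50.8337, 'cx': 274.8095, 'cy': 209.3532, 'cam_to_world': [[-0.0895, -0.9749, 0.204, 0.3644], [-0.996, 0.0866, -0.0232, -0.0555], [0.005, -0.2053, -0.9787, 0.9536], [0.0, 0.0, 0.0, 1.0]]}
wrist {'vertical_fov': 69.2264, 'cx': 280.9383, 'cy': 214.1667, 'hand_eye': [[0.0006, -0.9579, -0.2873, 0.0728], [1.0, 0.0001, 0.0017, 0.0006], [-0.0016, -0.2873, 0.9578, -0.0697], [0.0, 0.0, 0.0, 1.0]]}
```

View pics/top0.png

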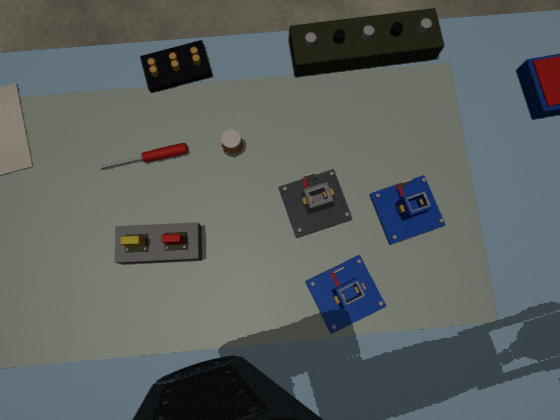

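View pics/side0.png

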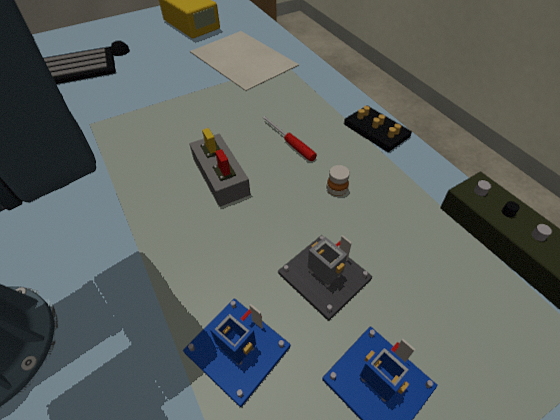

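Candidates: the yellow grip is at top (131,241); its red look-alike is at (173,239). The steel-grey receptacle is at top (318,195); the blue look-alikes are at (415,203) and (350,292). By the description I choose the yellow grip and the grey stand, and will check both in one close crop.

Run:
```python
import cv2,numpy as np
t=cv2.imread('pics/top0.png');s=cv2.imread('pics/side0.png')
def c(i,x,y,w=100,h=75):return cv2.resize(i[y:y+h,x:x+w],(400,300),interpolation=cv2.INTER_CUBIC)
m=np.vstack([np.hstack([c(t,110,205),c(t,270,165)]),np.hstack([c(s,180,125),c(s,275,230)])])
cv2.imwrite('pics/m1.png',m)
```

```text
(no output)
```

View pics/m1.png

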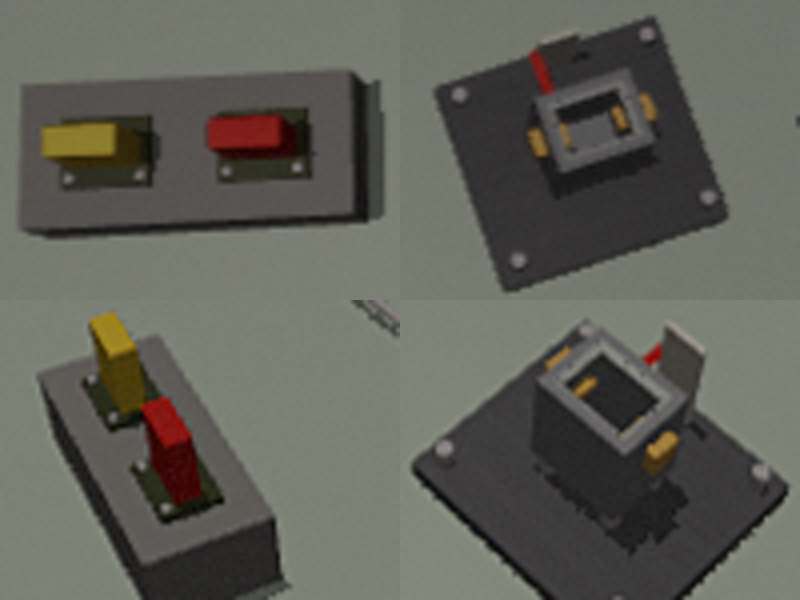

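The crop confirms the yellow-gripped module and the grey receptacle (brass latches on the short walls, white scale). I back-project the grip top (z=0.100) and the rim corners (z=0.083).

```bash
cat > h.py <<'E'
import numpy as np
from bench import ctrl
from scipy.spatial.transform import Rotation as R
def cam(n,obs=None):
    p=ctrl.camera_params(n);f=210/np.tan(np.radians(p['vertical_fov']/2))
    if n=='wrist':
        T=np.eye(4);q=obs['eef_rot'];T[:3,:3]=R.from_quat([q[1],q[2],q[3],q[0]]).as_matrix();T[:3,3]=obs['eef_pos'];T=T@np.array(p['hand_eye'])
    else:T=np.array(p['cam_to_world'])
    return T,f,p['cx'],p['cy']
def bp(c,uv,z):
    T,f,cx,cy=c;uv=np.atleast_2d(uv).astype(float)
    d=np.c_[(uv[:,0]-cx)/f,(uv[:,1]-cy)/f,np.ones(len(uv))]@T[:3,:3].T
    return T[:3,3]+d*((z-T[2,3])/d[:,2])[:,None]
def rect(P):
    P=P[:,:2];a=(P[1]-P[0]+P[2]-P[3])/2;b=(P[3]-P[0]+P[2]-P[1])/2
    print('ctr',P.mean(0).round(4),'sides mm',(1e3*np.linalg.norm([a,b],axis=1)).round(1),'yaw a,b deg',np.degrees([np.arctan2(a[1],a[0]),np.arctan2(b[1],b[0])]).round(1))
E
python3 - <<'E'
from h import *
T=cam('top');S=cam('side')
def t(c,ox,oy,cr):return np.array(cr)/4+[ox,oy]-.375
print('grip');rect(bp(T,t(T,110,205,[[42,127],[117,125],[117,158],[42,158]]),.100))
print('holder');rect(bp(T,t(T,110,205,[[22,86],[350,71],[354,212],[20,230]]),.052))
print('rim');rect(bp(T,t(T,270,165,[[134,97],[231,72],[257,143],[163,172]]),.083))
print('base');rect(bp(T,t(T,270,165,[[35,90],[254,16],[328,215],[107,291]]),.012))
print('side rim');rect(bp(S,t(S,275,230,[[137,77],[190,19],[287,93],[229,152]]),.083))
print('side grip top');rect(bp(S,t(S,180,125,[[90,19],[112,13],[136,46],[112,55]]),.1))
E
```

```text
grip
ctr [0.5065 0.2108] sides mm [36.3 15.7] yaw a,b deg [-94.3 178.7]
holder
ctr [0.5059 0.1712] sides mm [169.2  73.6] yaw a,b deg [-92.2 178.4]
rim
ctr [ 0.568  -0.1675] sides mm [50.7 40.3] yaw a,b deg [ -79. -166.]
base
ctr [ 0.5681 -0.1665] sides mm [128.1 118.2] yaw a,b deg [ -75.9 -166.5]
side rim
ctr [ 0.5677 -0.1675] sides mm [39.3 53.5] yaw a,b deg [ 19.  -75.1]
side grip top
ctr [0.506  0.2068] sides mm [13.3 33.5] yaw a,b deg [ -2.  -90.7]
```

```bash
cat >> h.py <<'E'
def go(p,tyaw):
    """shift+turn in tool axes from measured pose to TCP p, tool y at yaw tyaw(deg), z down"""
    o=ctrl.get_obs();q=o['eef_rot'];M=R.from_quat([q[1],q[2],q[3],q[0]]).as_matrix()
    a=np.radians(tyaw);y=np.array([np.cos(a),np.sin(a),0]);z=np.array([0,0,-1.]);W=np.c_[np.cross(y,z),y,z]
    print('shift',(M.T@(np.array(p)-o['eef_pos'])).round(4),'turn',R.from_matrix(M.T@W).as_rotvec().round(4))
E
python3 -c "
from h import *
go([.506,.210,.26],-2)"
```

```text
shift [ 0.5478 -0.5739  0.0441] turn [-1.0000e-03 -1.0000e-03 -1.1411e+00]
```

>>> carry_out --steps '[0.055, -0.057, 0.004, 0, 0, -0.114, 1, 0.11, -0.115, 0.009, 0, 0, -0.228, 1, 0.137, -0.143, 0.011, 0, 0, -0.285, 1, 0.164, -0.172, 0.013, 0, 0, -0.342, 1, 0.192, -0.2, 0.015, 0, 0, -0.4, 1, 0.219, -0.23, 0.018, 0, 0, -0.456, 1, 0.246, -0.258, 0.02, 0, 0, -0.513, 1, 0.274, -0.287, 0.022, 0, 0, -0.57, 1, 0.301, -0.316, 0.024, 0, 0, -0.627, 1, 0.329, -0.344, 0.026, 0, 0, -0.684, 1, 0.356, -0.373, 0.029, 0, 0, -0.741, 1, 0.383, -0.402, 0.031, 0, 0, -0.8, 1, 0.411, -0.43, 0.033, 0, 0, -0.855, 1, 0.438, -0.459, 0.035, 0, 0, -0.912, 1, 0.466, -0.488, 0.037, 0, 0, -0.97, 1, 0.493, -0.517, 0.04, 0, 0, -1.027, 1, 0.52, -0.545, 0.042, 0, 0, -1.084, 1, 0.548, -0.574, 0.044, 0, 0, -1.141, 1, 0.548, -0.574, 0.044, 0, 0, -1.141, 1, 0.548, -0.574, 0.044, 0, 0, -1.141, 1]'

```text
time_s: 2.15
eef_pos: [0.5058, 0.2104, 0.2592]
eef_rot: [-0.0, 0.719, 0.695, -0.001]
wrist_force: [0.0, -0.1, -0.5]
opening: 1.001
grasp_force: 0.0
```

Run:
```python
from h import *
import cv2,pickle
o=ctrl.get_obs();im=ctrl.camera('wrist');cv2.imwrite('pics/w1.png',im[:,:,::-1]);pickle.dump(o,open('w1.pkl','wb'))
print(o['time_s'],np.round(o['eef_pos'],4),np.round(o['eef_rot'],4),np.round(o['wrist_force'],2))
```

```text
2.15 [0.5058 0.2104 0.2592] [-3.000e-04  7.188e-01  6.952e-01 -8.000e-04] [ 0.04 -0.09 -0.46]
```

View pics/w1.png

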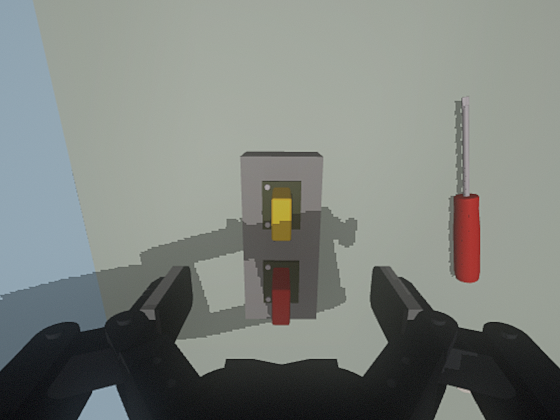

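Run:
```python
from h import *
import cv2,pickle
o=pickle.load(open('w1.pkl','rb'));T,f,cx,cy=cam('wrist',o)
C=np.linalg.inv(T)
def pr(P):
    p=(C@np.r_[P,1])[:3];return (f*p[0]/p[2]+cx).round(1),(f*p[1]/p[2]+cy).round(1)
c,s=np.cos(np.radians(-2)),np.sin(np.radians(-2))
for z in(.1,.056):
  for a,b in((-8,-18),(8,-18),(8,18),(-8,18)):
    print(z,a,b,pr([.506+(c*a-s*b)/1e3,.21+(s*a+c*b)/1e3,z]))
im=cv2.imread('pics/w1.png')[140:330,220:340];cv2.imwrite('pics/w1c.png',cv2.resize(im,None,fx=3.1,fy=3.1,interpolation=2))
```

```text
0.1 -8 -18 (np.float64(271.3), np.float64(240.0))
0.1 8 -18 (np.float64(291.2), np.float64(240.1))
0.1 8 18 (np.float64(291.7), np.float64(196.6))
0.1 -8 18 (np.float64(271.0), np.float64(196.5))
0.056 -8 -18 (np.float64(272.8), np.float64(222.8))
0.056 8 -18 (np.float64(289.7), np.float64(222.8))
0.056 8 18 (np.float64(290.1), np.float64(185.3))
0.056 -8 18 (np.float64(272.6), np.float64(185.3))
```

View pics/w1c.png

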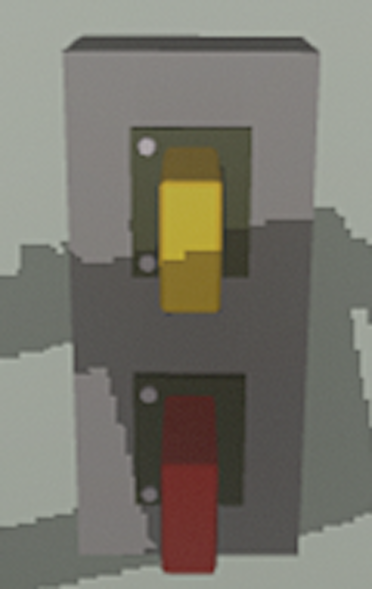

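The crop shows the grip's top face at px u 271.6–291.6, v 198–240.6, against a predicted 271–291.5, 196.5–240. That is agreement within about 1 mm, and the yaw matches. Descend and grip.

>>> carry_out --steps '[0, 0, 0.04, 0, 0, 0, 1, 0, 0, 0.08, 0, 0, 0, 1, 0, 0, 0.105, 0, 0, 0, 1, 0, 0, 0.121, 0, 0, 0, 1, 0, 0, 0.121, 0, 0, 0, 1, 0, 0, 0.121, 0, 0, 0, 0, 0, 0, 0.121, 0, 0, 0, 0, 0, 0, 0.121, 0, 0, 0, 0, 0, 0, 0.121, 0, 0, 0, 0, 0, 0, 0.121, 0, 0, 0, 0, 0, 0, 0.121, 0, 0, 0, 0, 0, 0, 0.121, 0, 0, 0, 0, 0, 0, 0.121, 0, 0, 0, 0, 0, 0, 0.121, 0, 0, 0, 0, 0, 0, 0.121, 0, 0, 0, 0]'

```text
time_s: 3.7
eef_pos: [0.5067, 0.21, 0.1397]
eef_rot: [0.0, 0.719, 0.695, 0.0]
wrist_force: [-1.2, 0.4, 6.1]
opening: 0.179
grasp_force: 59.4
```

>>> carry_out --steps '[0, 0, -0.003, 0, 0, 0, 0, 0, 0, -0.01, 0, 0, 0, 0, 0, 0, -0.025, 0, 0, 0, 0, 0, 0, -0.045, 0, 0, 0, 0, 0, 0, -0.065, 0, 0, 0, 0, 0, 0, -0.085, 0, 0, 0, 0, 0, 0, -0.105, 0, 0, 0, 0, 0, 0, -0.118, 0, 0, 0, 0, 0, 0, -0.122, 0, 0, 0, 0, 0, 0, -0.122, 0, 0, 0, 0, 0, 0, -0.122, 0, 0, 0, 0]'

```text
time_s: 4.8
eef_pos: [0.5057, 0.2097, 0.26]
eef_rot: [-0.0, 0.719, 0.695, -0.001]
wrist_force: [0.9, 0.7, -0.2]
opening: 0.177
grasp_force: 58.5
```

Run:
```python
from h import *
import cv2
o=ctrl.get_obs();print(o['time_s'],np.round(o['eef_pos'],4),np.round(o['eef_rot'],4),np.round(o['wrist_force'],2),o['opening'])
s=cv2.resize(ctrl.camera('side')[:,:,::-1][40:240,100:300],(400,400));w=cv2.resize(ctrl.camera('wrist')[:,:,::-1][150:350,180:380],(400,400))
cv2.imwrite('pics/l1.png',np.hstack([s,w]))
go([.568,-.1672,.26],13.8)
```

```text
4.8 [0.5057 0.2097 0.26  ] [-4.000e-04  7.194e-01  6.946e-01 -6.000e-04] [ 0.89  0.68 -0.22] 0.17727245381495402
shift [-3.745e-01  7.550e-02 -3.000e-04] turn [-2.300e-03  2.000e-04 -2.759e-01]
```

View pics/l1.png

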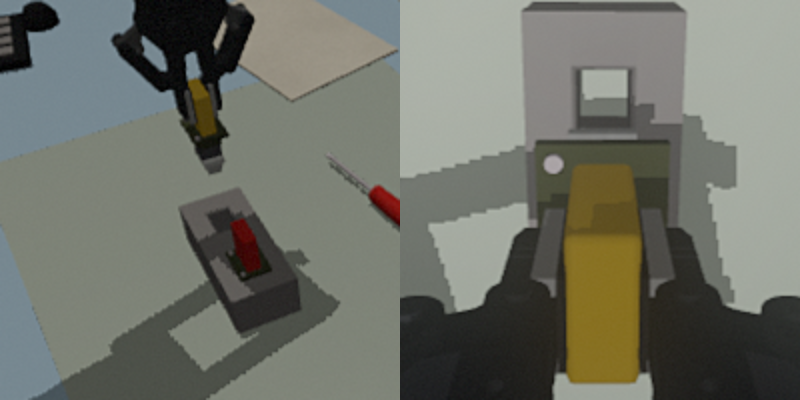

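The module hangs upright and centred between the pads. The side view shows it clear of the holder with the red spare undisturbed. Wrist-view grip top: u 263–299, v 267.5–340.5. Next I look at the socket from 50 mm beyond it.

Run:
```python
from h import *
T=np.array(ctrl.camera_params('wrist')['hand_eye']);_,f,cx,cy=cam('wrist',ctrl.get_obs())
P=bp((T,f,cx,cy),[[263,267.5],[299,267.5],[299,340.5],[263,340.5]],.0397);print(P.round(4));rect(P)
go([.58,-.2158,.26],13.8)
```

```text
[[ 0.0174 -0.007   0.0397]
 [ 0.0174  0.0072  0.0397]
 [-0.0172  0.0079  0.0397]
 [-0.0172 -0.0076  0.0397]]
ctr [0.0001 0.0001] sides mm [14.9 34.6] yaw a,b deg [ 90. 180.]
shift [-4.226e-01  8.920e-02 -3.000e-04] turn [-2.300e-03  2.000e-04 -2.759e-01]
```

>>> carry_out --steps '[-0.01, 0.002, 0, 0, 0, -0.007, 0, -0.03, 0.006, 0, 0, 0, -0.02, 0, -0.06, 0.013, 0, 0, 0, -0.04, 0, -0.09, 0.019, 0, 0, 0, -0.06, 0, -0.12, 0.025, 0, 0, 0, -0.08, 0, -0.15, 0.032, 0, 0, 0, -0.1, 0, -0.18, 0.038, 0, 0, 0, -0.12, 0, -0.21, 0.044, 0, 0, 0, -0.14, 0, -0.24, 0.051, 0, 0, 0, -0.16, 0, -0.27, 0.057, 0, 0, 0, -0.18, 0, -0.3, 0.063, 0, 0, 0, -0.2, 0, -0.33, 0.07, 0, 0, 0, -0.22, 0, -0.36, 0.076, 0, 0, 0, -0.24, 0, -0.39, 0.082, 0, 0, 0, -0.255, 0, -0.41, 0.087, 0, 0, 0, -0.267, 0, -0.42, 0.089, 0, 0, 0, -0.274, 0, -0.4226, 0.0892, 0, 0, 0, -0.276, 0, -0.4226, 0.0892, 0, 0, 0, -0.276, 0, -0.4226, 0.0892, 0, 0, 0, -0.276, 0]'

```text
time_s: 6.8
eef_pos: [0.5804, -0.2146, 0.2607]
eef_rot: [-0.0, 0.617, 0.787, 0.0]
wrist_force: [0.3, 0.9, -1.1]
opening: 0.182
grasp_force: 58.5
```

Run:
```python
from h import *
import cv2,pickle
o=ctrl.get_obs();im=ctrl.camera('wrist');pickle.dump(o,open('w2.pkl','wb'))
print(np.round(o['eef_pos'],4),np.round(o['eef_rot'],4),np.round(o['wrist_force'],2))
cv2.imwrite('pics/w2f.png',im[:,:,::-1]);cv2.imwrite('pics/w2.png',cv2.resize(im[100:250,180:380,::-1],None,fx=4,fy=4,interpolation=2))
```

```text
[ 0.5804 -0.2146  0.2607] [-4.000e-04  6.167e-01  7.872e-01  1.000e-04] [ 0.34  0.89 -1.13]
```

View pics/w2.png

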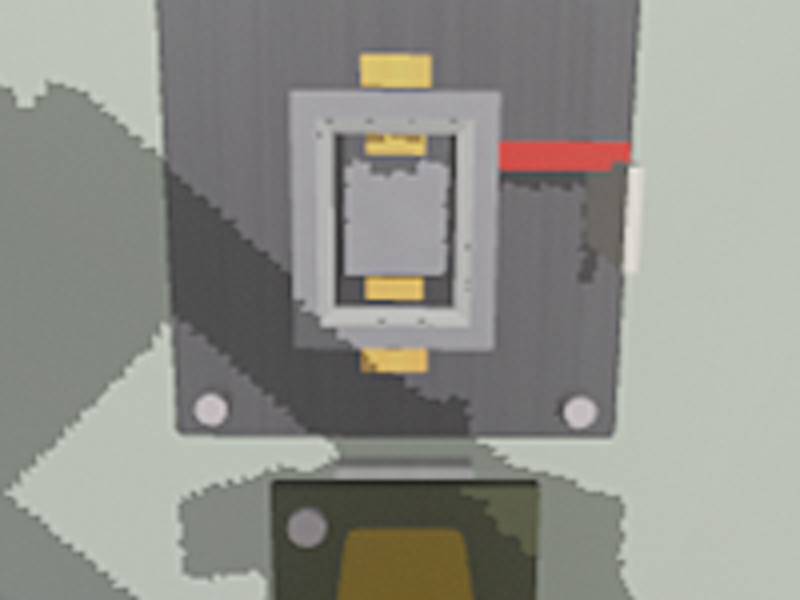

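The crop shows the rim's outer corners at crop (289,91), (502,92), (494,350), (294,349), and the pocket parallel to the module.

Run:
```python
from h import *
import pickle
o=pickle.load(open('w2.pkl','rb'));c=cam('wrist',o)
px=lambda a:np.array(a)/4+[180,100]-.375
rect(bp(c,px([[289,91],[502,92],[494,350],[294,349]]),.083))
rect(bp(c,px([[318,118],[473,118],[469,325],[321,325]]),.083))
rect(bp(c,px([[160,0],[636,0],[613,435],[180,435]]),.012))
go([.5677,-.1675,.2607],13.8)
```

```text
ctr [ 0.5669 -0.1695] sides mm [41.4 51.1] yaw a,b deg [ 13.6 -76.6]
ctr [ 0.5669 -0.1694] sides mm [30.4 41. ] yaw a,b deg [ 13.9 -76.4]
ctr [ 0.5688 -0.1776] sides mm [117.2 110.9] yaw a,b deg [ 13.9 -76.4]
shift [ 0.0487 -0.0012  0.0002] turn [-0.0002 -0.0005  0.0012]
```

The wrist camera measures relative to the tool, and it was consistent for the grip, so I weight it most: socket at about (0.567, -0.169), yaw 13.8°. Move over it and lower to just above the mouth.

>>> carry_out --steps '[0.005, 0, 0, 0, 0, 0, 0, 0.018, -0.001, 0, 0, 0, 0, 0, 0.033, -0.0016, 0, 0, 0, 0, 0, 0.044, -0.002, 0, 0, 0, 0, 0, 0.0474, -0.0022, 0, 0, 0, 0, 0, 0.0474, -0.0022, 0, 0, 0, 0, 0, 0.0474, -0.0022, 0.005, 0, 0, 0, 0, 0.0474, -0.0022, 0.015, 0, 0, 0, 0, 0.0474, -0.0022, 0.025, 0, 0, 0, 0, 0.0474, -0.0022, 0.032, 0, 0, 0, 0, 0.0474, -0.0022, 0.035, 0, 0, 0, 0, 0.0474, -0.0022, 0.035, 0, 0, 0, 0, 0.0474, -0.0022, 0.035, 0, 0, 0, 0]'

```text
time_s: 8.15
eef_pos: [0.5673, -0.1703, 0.226]
eef_rot: [0.0, 0.617, 0.787, 0.0]
wrist_force: [0.2, 0.0, -1.5]
opening: 0.181
grasp_force: 58.5
```

Run:
```python
from h import *
import cv2
o=ctrl.get_obs();print(np.round(o['eef_pos'],4),np.round(o['wrist_force'],2),np.round(o['torque'],3))
s=cv2.resize(ctrl.camera('side')[:,:,::-1][190:310,270:390],(400,400),interpolation=2);w=cv2.resize(ctrl.camera('top')[:,:,::-1][150:250,265:365],(400,400),interpolation=2)
cv2.imwrite('pics/a1.png',np.hstack([s,w]))
go([.567,-.169,.2257],13.8)
```

```text
[ 0.5673 -0.1703  0.226 ] [ 0.19  0.05 -1.49] [0.016 0.027 0.001]
shift [ 0.0013 -0.0001  0.0007] turn [0.0007 0.0006 0.0001]
```

View pics/a1.png

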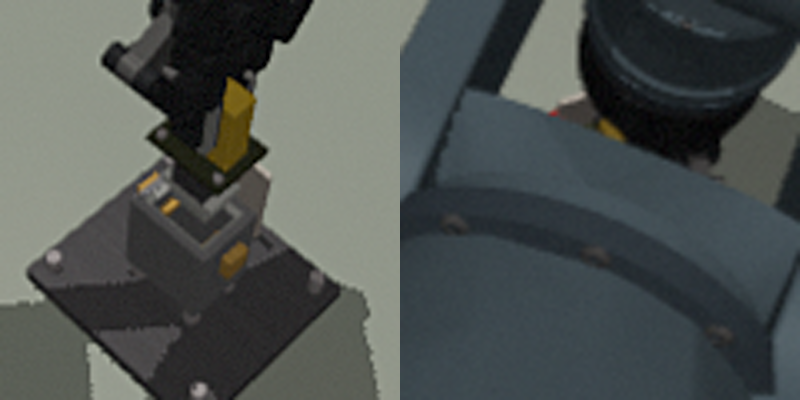

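The side view shows the foot hovering over the grey receptacle's pocket with matching yaw; the top view is blocked by the arm. Averaging the estimates, I add 1 mm along tool x and enter with the tapered part, stopping to read side forces.

>>> carry_out --steps '[0.001, 0, 0.002, 0, 0, 0, 0, 0.001, 0, 0.005, 0, 0, 0, 0, 0.001, 0, 0.008, 0, 0, 0, 0, 0.001, 0, 0.011, 0, 0, 0, 0, 0.001, 0, 0.014, 0, 0, 0, 0, 0.001, 0, 0.017, 0, 0, 0, 0, 0.001, 0, 0.019, 0, 0, 0, 0, 0.001, 0, 0.021, 0, 0, 0, 0, 0.001, 0, 0.022, 0, 0, 0, 0, 0.001, 0, 0.022, 0, 0, 0, 0]'

```text
time_s: 9.25
eef_pos: [0.5669, -0.1691, 0.2037]
eef_rot: [-0.0, 0.617, 0.787, -0.0]
wrist_force: [-0.0, -0.2, -2.4]
opening: 0.178
grasp_force: 58.5
```

```bash
cat > r.py <<'E'
from h import *
for i in range(4):
    o=ctrl.get_obs();q=o['eef_rot'];M=R.from_quat([q[1],q[2],q[3],q[0]])
    print(round(o['time_s'],2),np.round(o['eef_pos'],4),'F world',np.round(o['wrist_force'],2),'F tool',M.inv().apply(o['wrist_force']).round(2),np.round(o['torque'],3));ctrl.camera('wrist')
E
python3 r.py
```

```text
9.25 [ 0.5669 -0.1691  0.2037] F world [-0.01 -0.17 -2.36] F tool [-0.16 -0.05  2.36] [ 0.056 -0.037 -0.013]
9.3 [ 0.5669 -0.1691  0.2039] F world [ 0.11 -0.65 -1.6 ] F tool [-0.65 -0.05  1.6 ] [ 0.022 -0.021 -0.008]
9.35 [ 0.567  -0.1691  0.204 ] F world [-0.34  0.14 -0.63] F tool [ 0.22 -0.29  0.63] [ 0.046 -0.012 -0.055]
9.4 [ 0.567  -0.1692  0.204 ] F world [-0.01  0.64 -1.29] F tool [0.63 0.15 1.29] [ 0.024 -0.002  0.029]
```

No side force so far. Continue until the straight shaft is in.

>>> carry_out --steps '[0, 0, 0.001, 0, 0, 0, 0, 0, 0, 0.0025, 0, 0, 0, 0, 0, 0, 0.004, 0, 0, 0, 0, 0, 0, 0.0055, 0, 0, 0, 0, 0, 0, 0.007, 0, 0, 0, 0, 0, 0, 0.008, 0, 0, 0, 0, 0, 0, 0.008, 0, 0, 0, 0]'

```text
time_s: 10.15
eef_pos: [0.567, -0.169, 0.196]
eef_rot: [-0.0, 0.617, 0.787, 0.0]
wrist_force: [-1.0, 1.7, 1.0]
opening: 0.179
grasp_force: 58.9
```

```bash
python3 r.py
```

```text
10.15 [ 0.567 -0.169  0.196] F world [-0.98  1.74  1.01] F tool [ 1.93 -0.53 -1.01] [ 0.519  0.141 -0.023]
10.2 [ 0.567 -0.169  0.196] F world [-0.65  2.5   1.43] F tool [ 2.59 -0.03 -1.43] [ 0.519  0.099 -0.021]
10.25 [ 0.567 -0.169  0.196] F world [-0.64  2.39  0.9 ] F tool [ 2.48 -0.04 -0.9 ] [0.54  0.085 0.002]
10.3 [ 0.567 -0.169  0.196] F world [-1.97  2.46  1.13] F tool [ 2.86 -1.33 -1.13] [0.509 0.151 0.025]
```

The pocket pushes 2.5 N toward tool +x, so I yield 0.6 mm that way and read again.

>>> carry_out --steps '[0.0003, 0, 0, 0, 0, 0, 0, 0.0006, -0.0001, 0, 0, 0, 0, 0, 0.0006, -0.0001, 0, 0, 0, 0, 0, 0.0006, -0.0001, 0, 0, 0, 0, 0]'

```text
time_s: 10.75
eef_pos: [0.5668, -0.1687, 0.196]
eef_rot: [0.0, 0.617, 0.787, 0.0]
wrist_force: [-0.0, 1.7, 0.3]
opening: 0.174
grasp_force: 58.9
```

```bash
python3 r.py
```

```text
10.75 [ 0.5668 -0.1687  0.196 ] F world [-0.05  1.65  0.33] F tool [ 1.62  0.35 -0.33] [ 0.357 -0.096  0.002]
10.8 [ 0.5668 -0.1687  0.196 ] F world [0.56 1.62 1.11] F tool [ 1.44  0.93 -1.11] [ 0.344 -0.109  0.034]
10.85 [ 0.5668 -0.1687  0.196 ] F world [0.61 1.08 1.66] F tool [ 0.91  0.85 -1.66] [ 0.349 -0.16   0.019]
10.9 [ 0.5668 -0.1687  0.196 ] F world [0.51 1.99 1.71] F tool [ 1.81  0.97 -1.71] [ 0.339 -0.109 -0.024]
```

>>> carry_out --steps '[0.0004, 0, 0, 0, 0, 0, 0, 0.0007, 0, 0, 0, 0, 0, 0, 0.0007, 0, 0.001, 0, 0, 0, 0, 0.0007, 0, 0.002, 0, 0, 0, 0, 0.0007, 0, 0.003, 0, 0, 0, 0, 0.0007, 0, 0.004, 0, 0, 0, 0, 0.0007, 0, 0.004, 0, 0, 0, 0]'

```text
time_s: 11.65
eef_pos: [0.5669, -0.1683, 0.1926]
eef_rot: [0.001, 0.617, 0.787, -0.0]
wrist_force: [0.2, 0.5, 4.9]
opening: 0.178
grasp_force: 59.6
```

```bash
python3 r.py
```

```text
11.65 [ 0.5669 -0.1683  0.1926] F world [0.23 0.52 4.93] F tool [ 0.44  0.35 -4.93] [ 0.069  0.085 -0.015]
11.7 [ 0.5669 -0.1683  0.1926] F world [-0.4   0.35  5.85] F tool [ 0.43 -0.31 -5.85] [ 0.056  0.076 -0.001]
11.75 [ 0.5668 -0.1683  0.1926] F world [-0.34 -0.39  5.51] F tool [-0.31 -0.42 -5.51] [ 0.019  0.014 -0.016]
11.8 [ 0.5668 -0.1683  0.1927] F world [-0.25  0.6   5.51] F tool [ 0.63 -0.1  -5.51] [ 0.045  0.049 -0.026]
```

Now centred: under 0.6 N sideways, with the latch resisting about 7 N. Go on slowly.

>>> carry_out --steps '[0, 0, 0.001, 0, 0, 0, 0, 0, 0, 0.002, 0, 0, 0, 0, 0, 0, 0.003, 0, 0, 0, 0, 0, 0, 0.004, 0, 0, 0, 0, 0, 0, 0.005, 0, 0, 0, 0, 0, 0, 0.006, 0, 0, 0, 0, 0, 0, 0.006, 0, 0, 0, 0]'

```text
time_s: 12.55
eef_pos: [0.5668, -0.1678, 0.1856]
eef_rot: [0.0, 0.617, 0.787, 0.0]
wrist_force: [3.1, 1.1, 0.3]
opening: 0.178
grasp_force: 59.2
```

```bash
python3 r.py
```

```text
12.55 [ 0.5668 -0.1678  0.1856] F world [3.06 1.08 0.33] F tool [ 0.32  3.23 -0.33] [ 0.091 -0.658  0.013]
12.6 [ 0.5668 -0.1679  0.1857] F world [3.91 0.11 0.4 ] F tool [-0.82  3.82 -0.39] [ 0.154 -0.689 -0.021]
12.65 [ 0.5668 -0.1679  0.1857] F world [ 2.81 -0.03 -0.09] F tool [-0.69  2.72  0.09] [ 0.102 -0.819 -0.023]
12.7 [ 0.5668 -0.1679  0.1858] F world [ 4.33  1.22 -1.03] F tool [0.15 4.5  1.04] [ 0.12  -0.814 -0.009]
```

>>> carry_out --steps '[0, 0.0003, 0, 0, 0, 0, 0, 0, 0.0006, 0, 0, 0, 0, 0, 0, 0.0006, 0.001, 0, 0, 0, 0, 0, 0.0006, 0.002, 0, 0, 0, 0, 0, 0.0006, 0.003, 0, 0, 0, 0, 0, 0.0006, 0.004, 0, 0, 0, 0, 0, 0.0006, 0.005, 0, 0, 0, 0, 0, 0.0006, 0.006, 0, 0, 0, 0, 0, 0.0006, 0.007, 0, 0, 0, 0, 0, 0.0006, 0.007, 0, 0, 0, 0]'

```text
time_s: 13.75
eef_pos: [0.5665, -0.1674, 0.1779]
eef_rot: [-0.001, 0.617, 0.787, -0.0]
wrist_force: [-0.8, 0.4, -1.5]
opening: 0.177
grasp_force: 59.1
```

```bash
python3 r.py
```

```text
13.75 [ 0.5665 -0.1674  0.1779] F world [-0.83  0.41 -1.51] F tool [ 0.59 -0.71  1.52] [ 0.049 -0.041  0.005]
13.8 [ 0.5664 -0.1673  0.1779] F world [-0.75 -0.87 -1.57] F tool [-0.66 -0.94  1.57] [0.058 0.004 0.033]
13.85 [ 0.5664 -0.1673  0.1779] F world [ 0.03  0.16 -1.46] F tool [0.15 0.07 1.46] [-0.    -0.028  0.006]
13.9 [ 0.5665 -0.1674  0.178 ] F world [-0.55 -1.26 -1.21] F tool [-1.1  -0.84  1.21] [-0.007 -0.026  0.033]
```

>>> carry_out --steps '[0, 0, 0.001, 0, 0, 0, 0, 0, 0, 0.002, 0, 0, 0, 0, 0, 0, 0.003, 0, 0, 0, 0, 0, 0, 0.004, 0, 0, 0, 0, 0, 0, 0.005, 0, 0, 0, 0, 0, 0, 0.0055, 0, 0, 0, 0, 0, 0, 0.0055, 0, 0, 0, 0, 0, 0, 0.0055, 0, 0, 0, 0]'

```text
time_s: 14.75
eef_pos: [0.5671, -0.1678, 0.1734]
eef_rot: [0.0, 0.617, 0.787, -0.0]
wrist_force: [-0.2, -0.9, -2.0]
opening: 0.178
grasp_force: 59.1
```

```bash
python3 r.py
```

```text
14.75 [ 0.5671 -0.1678  0.1734] F world [-0.19 -0.91 -2.05] F tool [-0.84 -0.4   2.05] [ 0.019 -0.028  0.001]
14.8 [ 0.5671 -0.1678  0.1734] F world [-0.15 -0.33 -1.32] F tool [-0.29 -0.22  1.32] [-0.036  0.029  0.027]
14.85 [ 0.5671 -0.1678  0.1734] F world [-0.13  0.38 -0.97] F tool [ 0.4  -0.03  0.97] [-0.042 -0.014  0.005]
14.9 [ 0.5671 -0.1678  0.1735] F world [-0.54  0.17 -1.18] F tool [ 0.29 -0.49  1.18] [0.033 0.003 0.008]
```

>>> carry_out --steps '[0, 0, 0.0008, 0, 0, 0, 0, 0, 0, 0.0016, 0, 0, 0, 0, 0, 0, 0.0024, 0, 0, 0, 0, 0, 0, 0.003, 0, 0, 0, 0, 0, 0, 0.003, 0, 0, 0, 0, 0, 0, 0.003, 0, 0, 0, 0]'

```text
time_s: 15.55
eef_pos: [0.5671, -0.1677, 0.1705]
eef_rot: [-0.0, 0.617, 0.787, -0.0]
wrist_force: [-0.5, 0.2, 0.5]
opening: 0.175
grasp_force: 59.3
```

```bash
python3 r.py
```

```text
15.55 [ 0.5671 -0.1677  0.1705] F world [-0.47  0.23  0.53] F tool [ 0.33 -0.4  -0.53] [0.053 0.161 0.015]
15.6 [ 0.5671 -0.1678  0.1705] F world [-1.66  0.26  1.03] F tool [ 0.64 -1.55 -1.03] [ 0.025  0.102 -0.01 ]
15.65 [ 0.5671 -0.1678  0.1705] F world [-0.41  0.6  -0.18] F tool [ 0.68 -0.25  0.18] [ 0.05   0.128 -0.084]
15.7 [ 0.5671 -0.1677  0.1705] F world [-1.55 -0.73  0.96] F tool [-0.34 -1.68 -0.96] [0.103 0.154 0.008]
```

First contact at the expected home height. Press 2 mm more (about 12 N).

>>> carry_out --steps '[0, 0, 0.0005, 0, 0, 0, 0, 0, 0, 0.001, 0, 0, 0, 0, 0, 0, 0.0015, 0, 0, 0, 0, 0, 0, 0.002, 0, 0, 0, 0, 0, 0, 0.002, 0, 0, 0, 0, 0, 0, 0.002, 0, 0, 0, 0]'

```text
time_s: 16.35
eef_pos: [0.5671, -0.1678, 0.1692]
eef_rot: [0.0, 0.617, 0.787, -0.0]
wrist_force: [-4.1, 1.7, 8.7]
opening: 0.18
grasp_force: 60.3
```

```bash
python3 r.py
```

```text
16.35 [ 0.5671 -0.1678  0.1692] F world [-4.09  1.71  8.67] F tool [ 2.63 -3.56 -8.67] [0.3   0.655 0.046]
16.4 [ 0.5672 -0.1678  0.1692] F world [-4.02  1.05  7.42] F tool [ 1.98 -3.66 -7.42] [ 0.269  0.658 -0.04 ]
16.45 [ 0.5672 -0.1678  0.1692] F world [-3.43  1.13  6.92] F tool [ 1.92 -3.06 -6.92] [ 0.274  0.6   -0.034]
16.5 [ 0.5672 -0.1678  0.1692] F world [-3.98  1.21  7.49] F tool [ 2.12 -3.57 -7.49] [ 0.279  0.672 -0.016]
```

>>> carry_out --steps '[0.0002, -0.0003, 0, 0, 0, 0, 0, 0.0004, -0.0006, 0.0004, 0, 0, 0, 0, 0.0004, -0.0006, 0.0008, 0, 0, 0, 0, 0.0004, -0.0006, 0.0012, 0, 0, 0, 0, 0.0004, -0.0006, 0.0015, 0, 0, 0, 0, 0.0004, -0.0006, 0.0015, 0, 0, 0, 0, 0.0004, -0.0006, 0.0015, 0, 0, 0, 0]'

```text
time_s: 17.25
eef_pos: [0.567, -0.1677, 0.1686]
eef_rot: [0.001, 0.617, 0.787, 0.0]
wrist_force: [-3.8, 1.3, 11.4]
opening: 0.182
grasp_force: 60.9
```

```bash
python3 r.py
python3 - <<'E'
from h import *
import cv2
s=ctrl.camera('side')[:,:,::-1][200:320,260:420]
cv2.imwrite('pics/p1.png',cv2.resize(s,None,fx=5,fy=5,interpolation=2))
E
```

```text
17.25 [ 0.567  -0.1677  0.1686] F world [-3.84  1.28 11.41] F tool [  2.15  -3.41 -11.41] [ 0.382  0.681 -0.008]
17.3 [ 0.567  -0.1678  0.1686] F world [-3.94  2.12 11.35] F tool [  2.98  -3.3  -11.36] [0.381 0.739 0.025]
17.35 [ 0.567  -0.1678  0.1686] F world [-3.48  1.67 11.14] F tool [  2.44  -2.97 -11.15] [ 0.334  0.685 -0.049]
17.4 [ 0.567  -0.1677  0.1686] F world [-4.61  1.91 11.05] F tool [  2.95  -4.   -11.06] [ 0.412  0.704 -0.056]
```

View pics/p1.png

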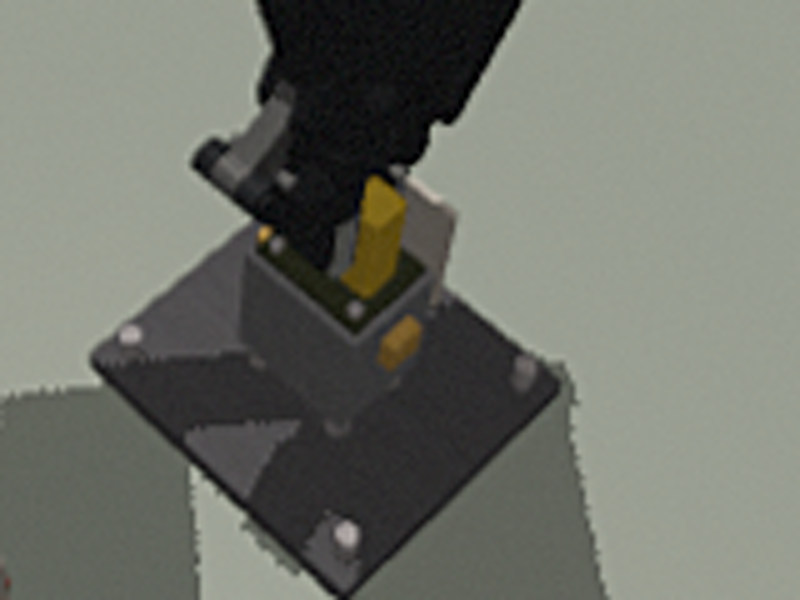

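The view shows the olive flange flush on the rim all round. The force slope is 6 N/mm, which is the gauge spring, so it is home. Now unload and raise until the latches bear.

>>> carry_out --steps '[0, 0, -0.001, 0, 0, 0, 0, 0, 0, -0.002, 0, 0, 0, 0, 0, 0, -0.003, 0, 0, 0, 0, 0, 0, -0.004, 0, 0, 0, 0, 0, 0, -0.005, 0, 0, 0, 0, 0, 0, -0.005, 0, 0, 0, 0, 0, 0, -0.005, 0, 0, 0, 0]'

```text
time_s: 18.2
eef_pos: [0.5662, -0.1674, 0.1715]
eef_rot: [-0.0, 0.617, 0.787, -0.0]
wrist_force: [0.2, 0.2, -1.7]
opening: 0.181
grasp_force: 59.2
```

```bash
python3 r.py
```

```text
18.2 [ 0.5662 -0.1674  0.1715] F world [ 0.17  0.17 -1.73] F tool [0.13 0.2  1.73] [-0.022 -0.036  0.026]
18.25 [ 0.5662 -0.1675  0.1715] F world [-0.26 -0.5  -0.84] F tool [-0.43 -0.37  0.84] [ 0.033  0.047 -0.052]
18.3 [ 0.5663 -0.1675  0.1716] F world [-0.24 -0.93 -1.26] F tool [-0.84 -0.46  1.26] [ 0.005 -0.     0.003]
18.35 [ 0.5663 -0.1675  0.1716] F world [-0.85  0.36 -1.38] F tool [ 0.56 -0.74  1.38] [0.005 0.041 0.013]
```

>>> carry_out --steps '[0, 0, -0.0005, 0, 0, 0, 0, 0, 0, -0.001, 0, 0, 0, 0, 0, 0, -0.0015, 0, 0, 0, 0, 0, 0, -0.002, 0, 0, 0, 0, 0, 0, -0.0025, 0, 0, 0, 0, 0, 0, -0.003, 0, 0, 0, 0, 0, 0, -0.003, 0, 0, 0, 0]'

```text
time_s: 19.1
eef_pos: [0.5665, -0.1675, 0.175]
eef_rot: [0.0, 0.617, 0.787, 0.0]
wrist_force: [0.5, 0.2, -0.4]
opening: 0.18
grasp_force: 59.2
```

```bash
python3 r.py
```

```text
19.1 [ 0.5665 -0.1675  0.175 ] F world [ 0.47  0.19 -0.38] F tool [0.07 0.51 0.38] [-0.072 -0.004  0.025]
19.15 [ 0.5664 -0.1675  0.1749] F world [ 0.05  0.13 -1.04] F tool [0.12 0.08 1.04] [-0.004 -0.031 -0.009]
19.2 [ 0.5664 -0.1675  0.1749] F world [-0.27 -0.35 -1.45] F tool [-0.27 -0.34  1.45] [ 0.028 -0.019  0.011]
19.25 [ 0.5664 -0.1675  0.1749] F world [ 0.23  0.02 -1.36] F tool [-0.03  0.22  1.36] [0.063 0.063 0.007]
```

Still free after 4.4 mm; continue.

>>> carry_out --steps '[0, 0, -0.0005, 0, 0, 0, 0, 0, 0, -0.001, 0, 0, 0, 0, 0, 0, -0.0015, 0, 0, 0, 0, 0, 0, -0.002, 0, 0, 0, 0, 0, 0, -0.0025, 0, 0, 0, 0, 0, 0, -0.003, 0, 0, 0, 0, 0, 0, -0.003, 0, 0, 0, 0]'

```text
time_s: 20.0
eef_pos: [0.5665, -0.1675, 0.178]
eef_rot: [0.0, 0.617, 0.787, 0.0]
wrist_force: [-0.0, -0.7, -1.3]
opening: 0.179
grasp_force: 59.2
```

```bash
python3 r.py
```

```text
20.0 [ 0.5665 -0.1675  0.178 ] F world [-0.05 -0.69 -1.3 ] F tool [-0.66 -0.21  1.3 ] [0.001 0.023 0.025]
20.05 [ 0.5664 -0.1675  0.178 ] F world [ 0.44  0.03 -2.05] F tool [-0.08  0.43  2.05] [0.016 0.005 0.032]
20.1 [ 0.5664 -0.1675  0.1779] F world [-0.3  -0.16 -0.99] F tool [-0.09 -0.33  0.99] [ 0.018  0.031 -0.028]
20.15 [ 0.5664 -0.1675  0.1779] F world [-0.33 -0.86 -2.17] F tool [-0.76 -0.52  2.17] [-0.02  -0.018 -0.065]
```

>>> carry_out --steps '[0, 0, -0.0005, 0, 0, 0, 0, 0, 0, -0.001, 0, 0, 0, 0, 0, 0, -0.0015, 0, 0, 0, 0, 0, 0, -0.002, 0, 0, 0, 0, 0, 0, -0.0025, 0, 0, 0, 0, 0, 0, -0.003, 0, 0, 0, 0, 0, 0, -0.003, 0, 0, 0, 0]'

```text
time_s: 20.9
eef_pos: [0.5663, -0.1675, 0.1804]
eef_rot: [-0.0, 0.617, 0.787, -0.0]
wrist_force: [3.0, -0.5, -7.6]
opening: 0.182
grasp_force: 58.5
```

```bash
python3 r.py
```

```text
20.9 [ 0.5663 -0.1675  0.1804] F world [ 2.97 -0.5  -7.6 ] F tool [-1.2   2.76  7.59] [-0.194 -0.477 -0.054]
20.95 [ 0.5663 -0.1675  0.1804] F world [ 2.41 -0.82 -8.13] F tool [-1.37  2.15  8.13] [-0.14  -0.436 -0.023]
21.0 [ 0.5663 -0.1675  0.1805] F world [ 2.62 -1.95 -7.06] F tool [-2.52  2.08  7.06] [-0.124 -0.459  0.001]
21.05 [ 0.5663 -0.1675  0.1805] F world [ 1.96 -0.42 -7.05] F tool [-0.88  1.81  7.05] [-0.208 -0.454 -0.018]
```

The latches now bear at about 6 N. Raise the pull slowly by 1.4 mm (at most 8.4 N more, so 15 N or less).

>>> carry_out --steps '[0, 0.0002, -0.0002, 0, 0, 0, 0, 0, 0.0003, -0.0004, 0, 0, 0, 0, 0, 0.0003, -0.0006, 0, 0, 0, 0, 0, 0.0003, -0.0008, 0, 0, 0, 0, 0, 0.0003, -0.001, 0, 0, 0, 0, 0, 0.0003, -0.0012, 0, 0, 0, 0, 0, 0.0003, -0.0014, 0, 0, 0, 0, 0, 0.0003, -0.0014, 0, 0, 0, 0]'

```text
time_s: 21.9
eef_pos: [0.5664, -0.1674, 0.1818]
eef_rot: [-0.0, 0.617, 0.787, -0.0]
wrist_force: [2.2, -2.5, -15.4]
opening: 0.18
grasp_force: 58.5
```

```bash
python3 r.py
```

```text
21.9 [ 0.5664 -0.1674  0.1818] F world [  2.21  -2.54 -15.41] F tool [-3.    1.55 15.41] [-0.437 -0.353  0.026]
21.95 [ 0.5664 -0.1674  0.1818] F world [  1.43  -2.29 -13.72] F tool [-2.57  0.85 13.71] [-0.484 -0.344  0.018]
22.0 [ 0.5664 -0.1674  0.1819] F world [  1.54  -2.23 -15.53] F tool [-2.54  0.98 15.53] [-0.445 -0.351 -0.013]
22.05 [ 0.5664 -0.1674  0.1819] F world [  1.34  -2.   -15.57] F tool [-2.27  0.83 15.57] [-0.449 -0.298 -0.047]
```

The pull is 13.8 N net. Hold half a second, then lower.

>>> carry_out --steps '[0, 0, 0, 0, 0, 0, 0, 0, 0, 0, 0, 0, 0, 0, 0, 0, 0, 0, 0, 0, 0, 0, 0, 0, 0, 0, 0, 0, 0, 0, 0, 0, 0, 0, 0, 0, 0, 0.0007, 0, 0, 0, 0, 0, 0, 0.0014, 0, 0, 0, 0, 0, 0, 0.002, 0, 0, 0, 0, 0, 0, 0.003, 0, 0, 0, 0, 0, 0, 0.004, 0, 0, 0, 0, 0, 0, 0.005, 0, 0, 0, 0, 0, 0, 0.006, 0, 0, 0, 0, 0, 0, 0.007, 0, 0, 0, 0, 0, 0, 0.008, 0, 0, 0, 0, 0, 0, 0.009, 0, 0, 0, 0, 0, 0, 0.01, 0, 0, 0, 0, 0, 0, 0.011, 0, 0, 0, 0, 0, 0, 0.0115, 0, 0, 0, 0, 0, 0, 0.0115, 0, 0, 0, 0]'

```text
time_s: 24.0
eef_pos: [0.5667, -0.1674, 0.1707]
eef_rot: [-0.0, 0.617, 0.787, -0.0]
wrist_force: [-0.6, 0.2, -0.5]
opening: 0.176
grasp_force: 61.0
```

```bash
python3 r.py
```

```text
24.0 [ 0.5667 -0.1674  0.1707] F world [-0.57  0.17 -0.48] F tool [ 0.3  -0.52  0.48] [0.026 0.019 0.094]
24.05 [ 0.5667 -0.1675  0.1708] F world [ 0.4  -0.27 -1.26] F tool [-0.36  0.32  1.26] [0.    0.019 0.025]
24.1 [ 0.5667 -0.1675  0.1708] F world [ 0.59 -0.83 -1.03] F tool [-0.94  0.38  1.03] [-0.002  0.047  0.026]
24.15 [ 0.5667 -0.1675  0.1708] F world [-0.57 -0.87 -2.48] F tool [-0.71 -0.76  2.48] [-0.012  0.059  0.035]
```

Home height again. Settle 0.5 mm lower, open part way (to clear the scale strip), then retreat upward.

>>> carry_out --steps '[0, 0, 0.0005, 0, 0, 0, 0, 0, 0, 0.0005, 0, 0, 0, 0, 0, 0, 0.0005, 0, 0, 0, 0.3, 0, 0, 0.0005, 0, 0, 0, 0.45, 0, 0, 0.0005, 0, 0, 0, 0.5, 0, 0, 0.0005, 0, 0, 0, 0.5, 0, 0, 0.0005, 0, 0, 0, 0.5, 0, 0, 0.0005, 0, 0, 0, 0.5, 0, 0, -0.005, 0, 0, 0, 0.5, 0, 0, -0.015, 0, 0, 0, 0.5, 0, 0, -0.035, 0, 0, 0, 0.5, 0, 0, -0.06, 0, 0, 0, 0.5, 0, 0, -0.09, 0, 0, 0, 0.5, 0, 0, -0.12, 0, 0, 0, 0.5, -0.03, 0, -0.12, 0, 0, 0, 0.5, -0.06, 0, -0.12, 0, 0, 0, 0.5, -0.06, 0, -0.12, 0, 0, 0, 0.5, -0.06, 0, -0.12, 0, 0, 0, 0.5]'

```text
time_s: 26.0
eef_pos: [0.5809, -0.2261, 0.2913]
eef_rot: [0.0, 0.617, 0.787, 0.0]
wrist_force: [1.1, -0.6, -0.7]
opening: 0.502
grasp_force: 0.0
```

Run:
```python
from h import *
import cv2
o=ctrl.get_obs();print(o['time_s'],np.round(o['eef_pos'],4),np.round(o['wrist_force'],2),o['opening'])
s=cv2.resize(ctrl.camera('side')[:,:,::-1][200:320,265:385],(400,400),interpolation=2);w=cv2.resize(ctrl.camera('wrist')[:,:,::-1][60:320,150:410],(400,400))
cv2.imwrite('pics/f1.png',np.hstack([s,w]))
```

```text
26.0 [ 0.5809 -0.2261  0.2913] [ 1.13 -0.58 -0.73] 0.5019728849578949
```

View pics/f1.png

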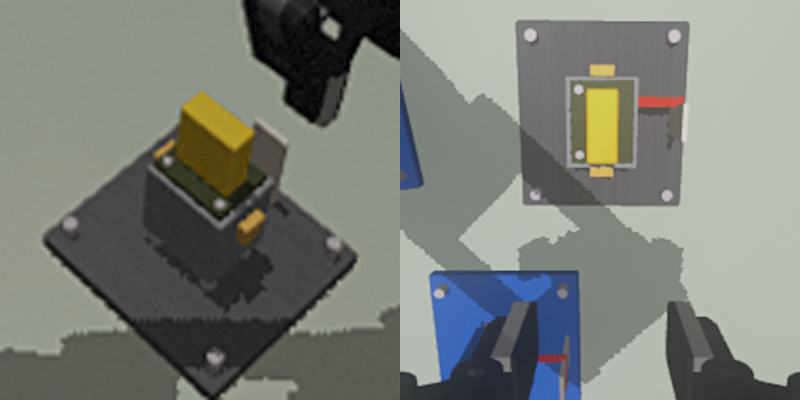

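Both views show the module upright with its flange flat on the rim and the gripper clear. Hand in.

```bash
python3 -c "
from bench import ctrl
print(ctrl.hand_in())"
```

```text
the job is handed in; nothing more can be done
None
```

The yellow-gripped module is fully home and latched in the grey gauge, its latch held a pull of about 14 N, it was set back home and let go, and the job was handed in at about 26 s; the hand-in returned no verdict.

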